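# Lock the camera post into the desk rail

### The job

Fit the camera post to the slotted rail on the desk. Take it from its parking block and lower its foot into the middle of the slot, well clear of the stop screw, until its collar sits on the rail; slide it along the slot, gently and without turning it, until the collar just touches the tip of the stop screw at the rail's left end. Keep it there while you push it down against its spring and turn it a quarter turn clockwise (seen from above) to lock it, then let go, leaving it standing locked and touching the screw; do not force anything, and leave the mouse and the phone where they are.

Things in the scene. Friction and masses are not known exactly. Their poses are not given: they have to be found in the camera images.
- post: Camera post, 0.18 kg, 108 mm tall, upright. Origin on its axis at the lowest edge of its foot; z up the axis, x along the foot's long side. Dark square column 24 x 24 mm, sides along x and y, from z = 28 to 98 mm, for gripping; camera thread on top (8 mm). Foot and column look the same after half a turn.
- post_foot (a point): Middle of the flat top of the post's steel hammer-head foot (post z = 9 mm); axes as post. The foot is 27 mm long (x), 12.6 mm wide (y), 9 mm high, keel-shaped below so that it centres itself in a slot; round shank 10 mm above it. Two of its corners, diagonally across, are cut back: in the rail it turns only clockwise seen from above, up to a stop at 90 to 95 degrees; the other way it jams.
- collar: Round aluminium collar, 30 mm diameter, 10 mm high, sliding on the post's shank; origin in its underside. A spring pushes it down: unloaded it is 13 mm above the post's origin (4 mm above the foot's top). It can be pushed up 4.5 mm to a hard end: 4.5 N starts it, then 1 N per mm (6.5 N at 2 mm, 7.5 N at 3 mm, 9 N at the end).
- post_grip (a point): Good point to grip the post, from above: on the axis in the column, 75 mm above the post's origin; axes as post. Either pair of the column's flat sides may be gripped.
- rail: Aluminium rail screwed to the desk, 260 mm long, 40 wide, 24 high. Origin under its centre, z up, y along it towards the end with the stop (about the robot's left), x across. In its top a slot 14 mm wide along x = 0, end to end; the lips beside it are 6 mm thick (z 18 to 24), the channel under them is 27.6 mm wide, its floor at z = 4.
- slot (a point): Middle of the slot's mouth (rail x = y = 0, z = 24 mm), axes as rail. With the collar resting here unloaded, the post's origin is 13 mm lower and the foot, still between the lips, cannot turn. Pushed down 2 to 4.5 mm more (3 is good) it is under the lips and turns. Turned and let go, the spring draws it up against the lips (origin 15 mm below the mouth) and clamps the post.
- stop: Black stop fixed over the rail's end, 44 x 28 mm, 16 mm above the rail. Origin on the rail's top, in the face towards the rail's middle; y along the rail away from the middle. Through it, 6 mm above the rail over the slot, runs a steel screw of 8 mm diameter; its flat tip stands 4 to 44 mm out of this face, set anew each time, not measured: feel for it with the collar. It does not yield.
- block: Grey parking block, fixed, 62 x 92 x 22 mm, origin under its centre. Two pockets 17 x 31 mm, 16 mm deep, long side along y, at y = -22 and +24 mm: the post's foot hangs in the first, its collar resting on the block's top; a flat black cover, fixed, 4 mm high, fills the other.
- mouse: Black computer mouse, 104 x 60 x 36 mm, at the front right; origin under its centre. Not to be moved.
- phone: Phone lying flat, 149 x 73 x 8 mm, at the front left; origin under its centre. Not to be moved.

How it is judged:
On the way, in this order (a step that is already met when the one before it is completed fails the run):
1. the post's foot is down in the rail's slot, unturned, its axis at least 15 mm short of touching the stop screw (z of post in the frame of rail below 0.0125 m and x of post in the frame of rail between -0.004 and 0.004 m and y of post in the frame of rail between -0.12 and 0.12 m and angle between post's own z axis and vertical below 0.08 rad and angle between the x axis of post and the y axis of rail, either way round below 0.2 rad and horizontal distance between post and screw_tip above 0.032 m), for 0.2 s.
2. still unturned in the slot, the collar has been slid up to the stop screw's tip (gap under 2 mm) (z of post in the frame of rail below 0.0125 m and x of post in the frame of rail between -0.004 and 0.004 m and y of post in the frame of rail between -0.12 and 0.12 m and angle between post's own z axis and vertical below 0.08 rad and angle between the x axis of post and the y axis of rail, either way round below 0.2 rad and horizontal distance between post and screw_tip below 0.019 m), for 0.1 s.
At the end, for the whole second after the job is handed in: The post stands upright (within 3.4 degrees) and still in the rail, its foot turned a quarter turn (at least 77 degrees from the slot's line) and clamped under the lips by its spring (origin 7.5 to 10.8 mm above the rail's underside), its collar no more than 2 mm from the stop screw's tip (z of post in the frame of rail between 0.0075 and 0.0108 m and x of post in the frame of rail between -0.004 and 0.004 m and angle between the x axis of post and the y axis of rail, either way round above 1.35 rad and horizontal distance between post and screw_tip below 0.019 m and angle between post's own z axis and vertical below 0.06 rad and linear speed of post below 0.01 m/s and angular speed of post below 0.1 rad/s); the robot touches nothing.
It fails at once if the post is pushed against the stop with more than 10 N (contact force between post and stop above 10 N).
It fails at once if the post is forced against the rail with more than 25 N (contact force between post and rail above 25 N).
It fails at once if the mouse or the phone is moved by more than 15 mm (distance of any of mouse, phone from where it was at the start of the episode above 0.015 m).
It also fails if it takes over 61 s, if anything falls off the work surface, if the arm or the gripper's body presses on something with over 40 N, if the wrist force passes 120 N, or if a joint passes its speed limit or range.

### The arm

A 6-joint arm with a two-finger parallel gripper is mounted at the origin on a cart in front of the work surface, level with it; the furniture and walls round the work are solid. World frame = base frame: x ahead of the robot, y to its left, z up, the work surface at z = 0. Lengths are in m, angles in rad, forces in N, time in s.
With the tool pointing down it reaches from about 0.35 to 0.85 m from the base axis. Payload 8.1 kg.
Tool frame: the origin (TCP) lies at the very end of the fingers, on their centre line; the grasp point (between the pads) lies 19 mm behind it; z points along the fingers, y is the line along which they close (so a half turn about z gives the same grasp; the last joint's range is limited). The gripper opens to 93 mm and grips with 3 to 60 N. Pads are 15 mm wide; open, the fingers measure 128 mm over their backs; the gripper's body (75 mm by 188 mm) begins 65 mm behind the grasp point.
Start: joints at [1.018, 0.13, 1.488, -0, 1.523, -0.085], TCP at [0.271, 0.536, 0.219] pointing down, gripper open.
Joint ranges: [-2.96, 2.96], [-0.89, 2.26], [0.02, 2.5], [-1.34, 4.48], [0, 2.73], [-2.66, 2.66]. Speed limits (rad/s): [2.39, 2.39, 2.79, 3.14, 3.14, 3.14].

### API

Orientations are given as a rotation vector (axis times angle).
In Python, from plant import monitor, eyes, ticket gives the robot as it stands.
- The arm moves only by the tool arm_command, never from a script. Its argument "deltas" is a list that holds one entry, the list of rows, each a list of 6 numbers: the shift along the world's x, y, z in cm, then the turn, a rotation vector about the world's x, y, z in degrees. In form: [[[tx, ty, tz, rx, ry, rz], ...]]. A call has 1 to 12 rows; each row shifts and turns the commanded pose from where the row before left it; what a row does not reach is not made up. A row lasts 1/12 s, in which the tool goes at most 41.7 mm and 7.16 degrees, less where a joint would pass 70% of its speed; a pose out of reach is approached as far as the arm can. A call is refused whole if a number of a shift passes 4.17 or a number of a turn 7.16, either way. A call with a gripper value outside its range is refused whole. "gripper" is the opening, from -1 (shut) to 1 (fully open), set as the call begins (left out, the last holds). The fingers move at their own pace and stop on an object; "squeeze" is the grip in N (left out, the last holds). Time passes only in rows, so rows that do not move let the fingers close. It gives the time, the measured TCP pose, the force, the opening and the grip force at its end, in the units of the state.
- monitor.read_state(): the state, without advancing time (a new reading comes with each control period).
- eyes.read_camera(name): name is "scene" or "top"; returns the picture (384x512x3 uint8, blue, green, red); there is no depth.
- eyes.camera_model(name): a dict with "fx", "fy", "cx", "cy" (pixels), "rvec" (rotation vector, rad) and "tvec" (3), from world to camera coordinates, as OpenCV has them. Camera axes: x right, y down, z forward; pixel columns grow to the right and rows downward; lengths in m; the calibration is good to about 2 mm. A picture is of the moment at which its call begins. camera_model takes no time and is no camera call.
- ticket.close_job(): hands the job in; it is judged then, once.
The state is a dict: "t": time; "q": joint angles; "dq": joint speeds; "joint_torque": joint torques, N m; "tool_pos": TCP position; "orientation": TCP orientation; "force": force on the tool from outside, world axes, zero at the start; "wrist_torque": the same for the moment, N m; "opening": finger opening in m; "gripper_force": force on a finger pad.
Only numpy, scipy, OpenCV 4.12 (cv2) and the standard library are available. Lean on these libraries where they do the work, as an engineer would, in place of code of your own. Each camera call takes 0.05 s, during which the arm holds its last target. There are 200 camera calls.

## Working session

There is one attempt and no reset: what is moved stays moved. The work goes in short steps, Python scripts to look and compute and a tool call to move; the robot and the scene stay as the last step left them, time stands still between calls to the robot, and variables do not carry over. Pictures are saved under pics/ and viewed, at most 10 in all, crops included, and the job is handed in when it is done.

Besides the shell and the picture viewer there is one more tool, called after "Emit:" as a command line: name --argument value ..., lists and objects as JSON in quotes. arm_command: Moves the arm, as the interface text tells. Its arguments: {"type":"object","properties":{"deltas":{"type":"array"},"gripper":{"type":"number"},"squeeze":{"type":"number"}},"required":["deltas"]}

```bash
ls; mkdir -p pics
python3 - <<'E'
from plant import monitor,eyes
import cv2
for n in("scene","top"):
    cv2.imwrite(f"pics/{n}0.png",eyes.read_camera(n)); print(n,eyes.camera_model(n))
print(monitor.read_state())
E
```

```text
pics
scene {'fx': 358.6442176869425, 'fy': 358.6442176869425, 'cx': 255.76771755565065, 'cy': 195.39114067037428, 'rvec': array([ 2.17362961, -0.75932022,  0.35616167]), 'tvec': array([-0.33240277,  0.39794409,  0.51694259])}
top {'fx': 397.2528185704832, 'fy': 397.2528185704832, 'cx': 259.46114273844125, 'cy': 188.04716061779078, 'rvec': array([ 2.15483138, -2.14941052,  0.1340389 ]), 'tvec': array([0.1851526 , 0.57981145, 0.88673188])}
{'t': 0.1, 'q': array([ 1.01759562e+00,  1.31094782e-01,  1.48920466e+00, -1.51091972e-05,
        1.52298903e+00, -8.54194917e-02]), 'dq': array([ 2.62318697e-04, -1.64087097e-03, -1.38225208e-03, -1.02188528e-03,
       -2.27628411e-05, -8.27738831e-04]), 'joint_torque': array([ 1.15266317e-03, -5.61348581e+01, -4.93087184e+01,  7.69998855e-02,
        2.92705680e-02, -8.09930657e-05]), 'tool_pos': array([0.27026156, 0.53509425, 0.21766806]), 'orientation': array([-7.27986476e-01, -3.05554892e+00,  2.53615489e-03]), 'force': array([ 0.22150363, -0.41108993,  0.07827216]), 'wrist_torque': array([ 0.05927565, -0.01228562,  0.00356718]), 'gripper_force': 0.0, 'opening': 0.09308139656350707}
```

View pics/scene0.png

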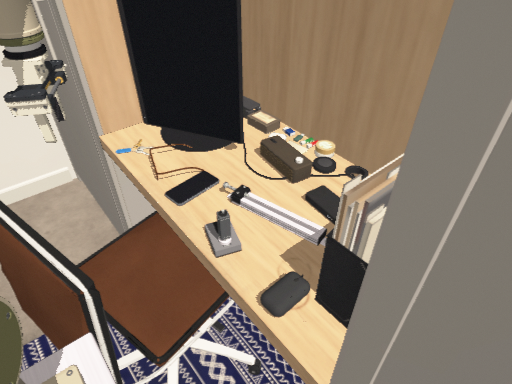

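View pics/top0.png

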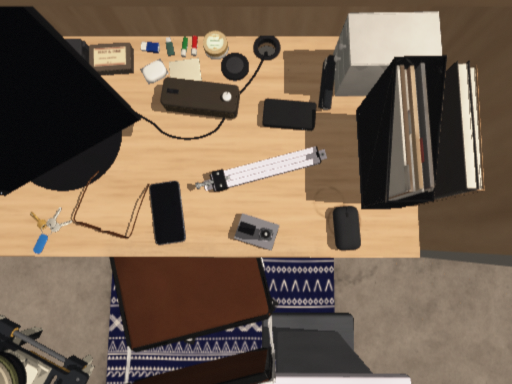

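The scene view shows the post in its block near (224,228), the rail from (240,195) to (325,235), the phone at (192,187) and the mouse at (285,293). In the top view the block is at (256,231), the post at (265,233), the rail runs from (215,181) to (323,155), and its stop is at the left end, (218,181). Next I'll enlarge the crops.

Run:
```python
import cv2,numpy as np
a=cv2.imread("pics/top0.png")[140:255,185:335]; b=cv2.imread("pics/scene0.png")[175:260,195:335]
cv2.imwrite("pics/topc.png",cv2.resize(a,None,fx=5,fy=5,interpolation=cv2.INTER_CUBIC))
cv2.imwrite("pics/scenec.png",cv2.resize(b,None,fx=5,fy=5,interpolation=cv2.INTER_CUBIC))
```

```text
(no output)
```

View pics/topc.png

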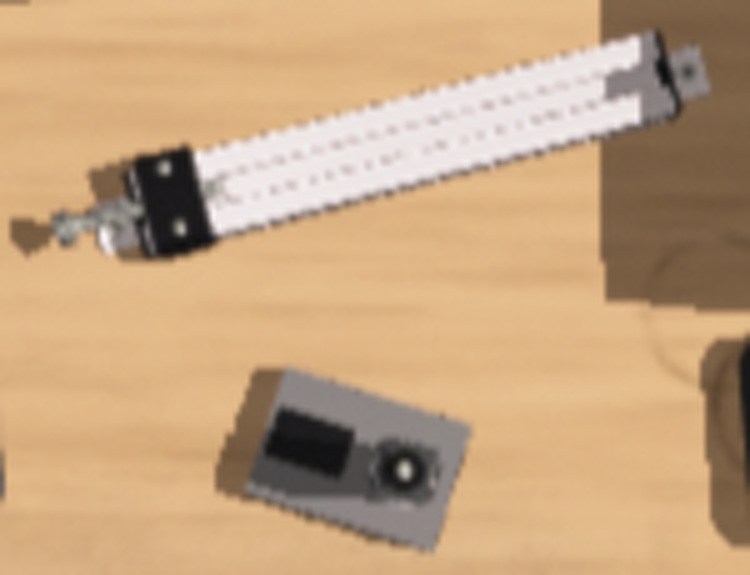

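View pics/scenec.png

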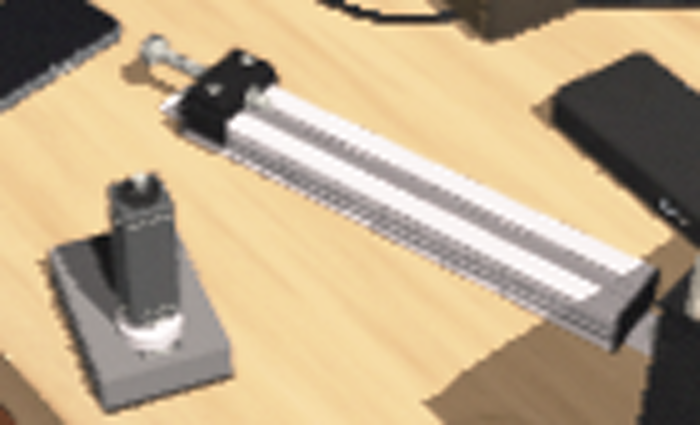

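Both crops are clear. In the top crop the block's top corners are at (285,367), (470,428), (435,550) and (247,490), and the thread tip is at (405,469). The rail's right end corners are at (660,32) and (680,115), the stop face runs from (190,148) to (213,240), and the screw tip shows about (228,187). In the scene crop the thread tip is at (143,180) and the rail's right end corners are at (658,268) and (612,335).

```bash
cat > h.py <<'E'
import cv2,numpy as np
from plant import monitor,eyes
M={n:eyes.camera_model(n) for n in("scene","top")}
def KRt(n):
    m=M[n];return np.array([[m['fx'],0,m['cx']],[0,m['fy'],m['cy']],[0,0,1]]),cv2.Rodrigues(m['rvec'])[0],np.array(m['tvec'])
def ray(n,p,z):
    K,R,t=KRt(n);c=-R.T@t;d=R.T@np.linalg.inv(K)@np.array([p[0],p[1],1.]);return c+d*(z-c[2])/d[2]
def tri(pt,ps):
    P=[]
    for n in("top","scene"):
        K,R,t=KRt(n);P.append(K@np.c_[R,t])
    X=cv2.triangulatePoints(P[0],P[1],np.array(pt,float),np.array(ps,float));return X[:3,0]/X[3,0]
tc=lambda x,y:((x+.5)/5-.5+185,(y+.5)/5-.5+140)
sc=lambda x,y:((x+.5)/5-.5+195,(y+.5)/5-.5+175)
def proj(n,X):
    K,R,t=KRt(n);p=K@(R@np.array(X)+t);return p[:2]/p[2]
E
python3 - <<'E'
from h import *
np.set_printoptions(precision=4,suppress=True)
print("thread",tri(tc(405,469),sc(143,180)), "z117 top",ray("top",tc(405,469),.117),"scene",ray("scene",sc(143,180),.117))
print("rail ends",tri(tc(660,32),sc(658,268)),tri(tc(680,115),sc(612,335)))
for n,t,s in(("L",(247,490),(50,250)),("R",(435,550),(105,382+0)),("R2",(470,428),(230,350))): print("blk",n,tri(tc(*t),sc(*s)))
B=[ray("top",tc(*p),.022) for p in((285,367),(470,428),(435,550),(247,490))]
for b in B: print(b)
c=np.mean(B,0);v=(B[0]-B[1])+(B[3]-B[2]);w=(B[0]-B[3]+B[1]-B[2])/2;print("blk c",c,"y-yaw deg",np.degrees(np.arctan2(v[1],v[0])),np.linalg.norm(v)/2,"x-yaw",np.degrees(np.arctan2(w[1],w[0])),np.linalg.norm(w))
im=cv2.imread("pics/top0.png");hsv=cv2.cvtColor(im,cv2.COLOR_BGR2HSV)
m=((hsv[...,2]>205)&(hsv[...,1]<40)).astype(np.uint8);m[:145]=0;m[195:]=0;m[:,:222]=0;m[:,330:]=0
m=cv2.morphologyEx(m,cv2.MORPH_CLOSE,np.ones((5,5)))
cs=max(cv2.findContours(m,0,1)[0],key=cv2.contourArea)
P=np.array([ray("top",p[0],.024)[:2] for p in cs],np.float32)*1000
r=cv2.minAreaRect(P);print("rail white",r,cv2.boxPoints(r))
# dark slot lines: mid per column, width centroid
ms=[];
for u in range(232,312):
    ys=np.where(m[:,u])[0]
    if len(ys): ms.append(ray("top",(u,(ys.min()+ys.max())/2),.024)[:2])
ms=np.array(ms);l=cv2.fitLine(ms.astype(np.float32),cv2.DIST_HUBER,0,1e-4,1e-4).ravel();print("line",l,np.degrees(np.arctan2(l[1],l[0])))
for p in((660,32),(680,115)):print("end24",ray("top",tc(*p),.024))
for p in((190,148),(213,240)):print("stopface z40",ray("top",tc(*p),.04))
print("tip",ray("top",tc(228,187),.034),"scene",ray("scene",sc(268,97),.034))
E
```

```text
thread [0.4733 0.173  0.1139] z117 top [0.4732 0.1731 0.117 ] scene [0.4716 0.1701 0.117 ]
rail ends [0.6821 0.0508 0.0256] [0.6434 0.0406 0.0139]
blk L [0.4641 0.2463 0.0196]
blk R [0.4371 0.1583 0.022 ]
blk R2 [0.494  0.1416 0.0184]
[0.5222 0.2285 0.022 ]
[0.4939 0.1417 0.022 ]
[0.4374 0.1581 0.022 ]
[0.4648 0.2457 0.022 ]
blk c [0.4796 0.1935 0.022 ] y-yaw deg 72.28356383105546 0.09156875016005034 x-yaw -16.46713970468275 0.05938113015480173
rail white ((632.963623046875, 162.00509643554688), (40.63863754272461, 218.21546936035156), 15.220733642578125) [[584.7121 261.9509]
 [642.002   51.3901]
 [681.2151  62.0593]
 [623.9252 272.6201]]
line [ 0.2608 -0.9654  0.6338  0.1581] -74.880135
end24 [0.683  0.0501 0.024 ]
end24 [0.6426 0.0412 0.024 ]
stopface z40 [0.6233 0.2729 0.04  ]
stopface z40 [0.58   0.2616 0.04  ]
tip [0.6059 0.2554 0.034 ] scene [0.6066 0.2586 0.034 ]
```

Emit:
arm_command --deltas '[[[1.7, -3.0, 0, 0, 0, 0.8], [1.7, -3.0, 0, 0, 0, 0.8], [1.7, -3.0, 0, 0, 0, 0.8], [1.7, -3.0, 0, 0, 0, 0.8], [1.7, -3.0, 0, 0, 0, 0.8], [1.7, -3.0, 0, 0, 0, 0.8], [1.7, -3.0, 0, 0, 0, 0.8], [1.7, -3.0, 0, 0, 0, 0.8], [1.7, -3.0, 0, 0, 0, 0.8], [1.7, -3.0, 0, 0, 0, 0.8], [1.7, -3.0, 0, 0, 0, 0.8], [1.6, -3.2, 0, 0, 0, 0.8]]]' --gripper 1 --squeeze 30

```text
t: 1.1
tool_pos: [0.4739, 0.1721, 0.2183]
orientation: [-0.468, -3.106, 0.0]
force: [0.7, 0.8, -0.3]
opening: 0.093
gripper_force: 0.0
```

```bash
cat >> h.py <<'E'
from scipy.spatial.transform import Rotation as Ro
def st():
    s=monitor.read_state();R=Ro.from_rotvec(s['orientation']).as_matrix()
    print("t %.2f"%s['t'],"pos",np.round(s['tool_pos']*1e3,1),"yaw_y %.2f"%np.degrees(np.arctan2(R[1,1],R[0,1])),"tilt z",np.round(np.degrees(R[:2,2]),2),"F",np.round(s['force'],1),"M",np.round(s['wrist_torque'],2),"op %.4f"%s['opening'],"q",np.round(s['q'],2))
E
python3 - <<'E'
from h import *
st()
print("monitor low corner, scene, z guesses",[np.round(ray("scene",(242,142),z),3) for z in(.05,.1,.15)])
print("top",[np.round(ray("top",(138,115),z),3) for z in(.1,.3,.5)], "cams",-KRt("top")[1].T@KRt("top")[2])
E
```

```text
t 1.10 pos [473.9 172.1 218.3] yaw_y 72.85 tilt z [-0.02  0.  ] F [ 0.7  0.8 -0.3] M [-0.01 -0.01  0.01] op 0.0930 q [ 0.25 -0.13  1.75  0.    1.52 -1.02]
monitor low corner, scene, z guesses [array([0.731, 0.451, 0.05 ]), array([0.684, 0.386, 0.1  ]), array([0.637, 0.322, 0.15 ])]
top [array([0.735, 0.457, 0.1  ]), array([0.67 , 0.393, 0.3  ]), array([0.606, 0.328, 0.5  ])] cams [0.45997296 0.18179642 0.95505558]
```

Emit:
arm_command --deltas '[[[0, 0, -3.5, 0, 0, 0], [-0.05, 0.05, -3.5, 0, 0, 0], [0, 0, -3.5, 0, 0, 0], [0, 0, -3.0, 0, 0, 0], [0, 0, -1.8, 0, 0, 0], [0, 0, 0, 0, 0, 0], [0, 0, 0, 0, 0, 0]]]'

```text
t: 1.68
tool_pos: [0.4718, 0.1737, 0.0646]
orientation: [-0.469, -3.103, 0.002]
force: [-0.3, -0.2, -0.1]
opening: 0.0927
gripper_force: 0.0
```

Emit:
arm_command --deltas '[[[0, 0, 0, 0, 0, 0], [0, 0, 0, 0, 0, 0], [0, 0, 0, 0, 0, 0], [0, 0, 0, 0, 0, 0], [0, 0, 0, 0, 0, 0], [0, 0, 0, 0, 0, 0], [0, 0, 0, 0, 0, 0], [0, 0, 0, 0, 0, 0], [0, 0, 0, 0, 0, 0]]]' --gripper -1 --squeeze 30

```text
t: 2.43
tool_pos: [0.473, 0.174, 0.0656]
orientation: [-0.47, -3.106, 0.0]
force: [-0.2, 0.2, 0.6]
opening: 0.0376
gripper_force: 0.0
```

Run:
```python
from h import *
st()
```

```text
t 2.43 pos [473.  174.   65.6] yaw_y 72.80 tilt z [-0. -0.] F [-0.2  0.2  0.6] M [-0.04 -0.03 -0.02] op 0.0376 q [ 0.25  0.    1.91  0.    1.23 -1.02]
```

Emit:
arm_command --deltas '[[[0, 0, 0, 0, 0, 0], [0, 0, 0, 0, 0, 0], [0, 0, 0, 0, 0, 0], [0, 0, 0, 0, 0, 0], [0, 0, 0, 0, 0, 0]]]'

```text
t: 2.85
tool_pos: [0.473, 0.174, 0.0656]
orientation: [-0.47, -3.106, 0.0]
force: [0.4, -0.2, -0.8]
opening: 0.0238
gripper_force: 30.0
```

Emit:
arm_command --deltas '[[[0, 0, 1, 0, 0, 0], [0, 0, 2, 0, 0, 0], [0, 0, 2.5, 0, 0, 0], [0, 0, 2.5, 0, 0, 0], [0, 0, 0, 0, 0, 0], [0, 0, 0, 0, 0, 0]]]'

```text
t: 3.35
tool_pos: [0.4744, 0.1744, 0.1477]
orientation: [0.469, 3.103, 0.002]
force: [-0.0, -0.2, -2.5]
opening: 0.0241
gripper_force: 30.0
```

Run:
```python
from h import *
st()
for n in("scene","top"): cv2.imwrite(f"pics/{n}1.png",eyes.read_camera(n))
a=cv2.imread("pics/top1.png")[135:255,185:335];b=cv2.imread("pics/scene1.png")[140:240,185:310]
cv2.imwrite("pics/c1.png",np.hstack([cv2.resize(a,(400,320),interpolation=2),cv2.resize(b,(400,320),interpolation=2)]))
```

```text
t 3.35 pos [474.4 174.4 147.7] yaw_y 72.80 tilt z [0.22 0.06] F [-0.  -0.2 -2.5] M [-0.06 -0.03  0.02] op 0.0241 q [ 0.25 -0.09  1.84 -0.    1.38 -1.02]
```

View pics/c1.png

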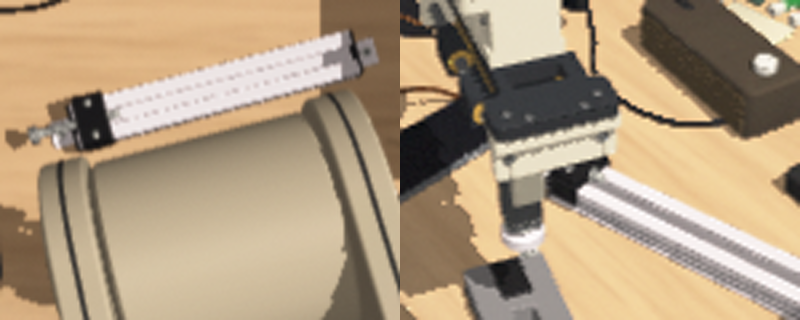

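The post is held above the block, with the white collar at (523,238) in the right half, and the rail is unobstructed. Next I carry it over the slot and turn it to the rail's line.

Emit:
arm_command --deltas '[[[1.9, 0, 0, 0, 0, 4], [1.9, 0, 0, 0, 0, 4], [1.9, 0, 0, 0, 0, 4], [1.9, 0, 0, 0, 0, 4], [1.9, 0, 0, 0, 0, 4], [2, -0.1, 0, 0, 0, 4], [2, -0.1, 0, 0, 0, 4], [2, -0.1, 0, 0, 0, 4.3], [0, 0, -2, 0, 0, 0], [0, 0, -2, 0, 0, 0], [0, 0, 0, 0, 0, 0], [0, 0, 0, 0, 0, 0]]]'

```text
t: 4.45
tool_pos: [0.6253, 0.1705, 0.102]
orientation: [0.412, -3.107, 0.001]
force: [0.1, -0.1, -2.0]
opening: 0.0239
gripper_force: 30.0
```

Run:
```python
from h import *
st()
b=eyes.read_camera("scene")
cv2.imwrite("pics/s2.png",cv2.resize(b[150:240,210:330],(800,600),interpolation=2))
for x,z in((.630,.037),(.630,.024)): print(proj("scene",[x,.171,z]))
```

```text
t 4.45 pos [625.3 170.5 102. ] yaw_y 105.09 tilt z [-0.4  -0.08] F [ 0.1 -0.1 -2. ] M [ 0.06 -0.03  0.03] op 0.0239 q [ 0.19  0.34  1.46 -0.    1.35 -1.65]
[277.08146892 207.11057515]
[276.86016342 210.92856156]
```

View pics/s2.png

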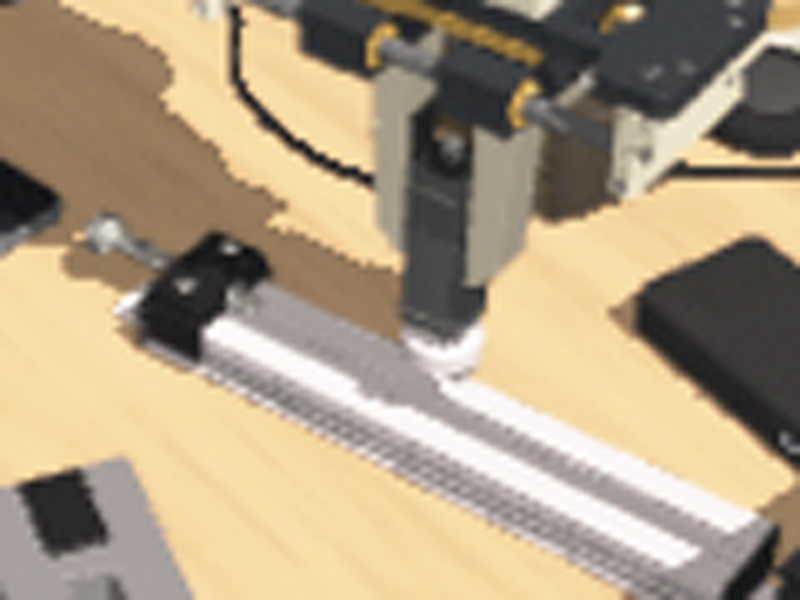

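The post hangs over the rail, its collar at crop (442,350); the slot runs from (300,310) to (640,490). I let it settle and measure the slot line in the scene view too.

Emit:
arm_command --deltas '[[[0, 0, 0, 0, 0, 0], [0, 0, 0, 0, 0, 0], [0, 0, 0, 0, 0, 0]]]'

```text
t: 4.75
tool_pos: [0.6288, 0.1713, 0.1072]
orientation: [-0.413, 3.112, 0.0]
force: [-1.1, -0.4, -1.5]
opening: 0.024
gripper_force: 30.0
```

Run:
```python
from h import *
st()
f=lambda x,y:((x+.5)/6.667-.5+210,(y+.5)/6.667-.5+150)
# slot edges in scene picture 0 crop (5x): white strips' inner edges
print("collar now z~.063:",ray("scene",f(442,350),.063))
im=cv2.imread("pics/scene0.png");h=cv2.cvtColor(im,cv2.COLOR_BGR2HSV)
m=(h[...,2]>215)&(h[...,1]<40)
L=[]
for u in range(250,312):
    ys=[v for v in np.where(m[:,u])[0] if 185<v<240]
    g=np.where(np.diff(ys)>1)[0]
    if len(g)==0: continue
    i=g[np.argmax(np.diff(ys)[g])];
    a=ray("scene",(u,(ys[i]+ys[i+1])/2),.024)[:2]; o=ray("scene",(u,ys[0]-.5),.024)[:2];p=ray("scene",(u,ys[-1]+.5),.024)[:2]
    L.append(np.r_[a,(o+p)/2])
L=np.array(L,np.float32)
for k in(0,2):
    l=cv2.fitLine(L[:,k:k+2],cv2.DIST_HUBER,0,1e-4,1e-4).ravel();print("scene line",np.degrees(np.arctan2(l[1],l[0])),"x at y=.171:",l[2]+(.171-l[3])*l[0]/l[1])
```

```text
t 4.75 pos [628.8 171.3 107.2] yaw_y 105.10 tilt z [0.13 0.02] F [-1.1 -0.4 -1.5] M [ 0.   -0.02  0.02] op 0.0240 q [ 0.19  0.34  1.45 -0.    1.35 -1.65]
collar now z~.063: [0.61995696 0.16567595 0.063     ]
scene line -74.79116 x at y=.171: 0.6289534
scene line -74.6897 x at y=.171: 0.6284039
```

Emit:
arm_command --deltas '[[[0, 0, -1.2, 0, 0, 0], [0.05, 0, -0.8, 0, 0, 0], [0, 0, -0.3, 0, 0, 0], [0, 0, 0, 0, 0, 0], [0, 0, 0, 0, 0, 0], [0, 0, 0, 0, 0, 0]]]'

```text
t: 5.25
tool_pos: [0.6286, 0.1711, 0.0827]
orientation: [-0.413, 3.114, -0.0]
force: [-0.1, -0.5, -2.4]
opening: 0.0239
gripper_force: 30.0
```

Emit:
arm_command --deltas '[[[0, 0, -0.1, 0, 0, 0], [0, 0, -0.1, 0, 0, 0], [0, 0, -0.1, 0, 0, 0], [0, 0, -0.1, 0, 0, 0], [0, 0, 0, 0, 0, 0]]]'

```text
t: 5.67
tool_pos: [0.6284, 0.171, 0.0784]
orientation: [0.413, -3.114, 0.0]
force: [-0.5, 0.4, -1.8]
opening: 0.024
gripper_force: 30.0
```

Emit:
arm_command --deltas '[[[0, 0, -0.1, 0, 0, 0], [0, 0, -0.1, 0, 0, 0], [0, 0, -0.1, 0, 0, 0], [0, 0, 0, 0, 0, 0]]]'

```text
t: 6.0
tool_pos: [0.6283, 0.171, 0.0753]
orientation: [0.413, -3.114, 0.0]
force: [-1.1, 0.1, -2.0]
opening: 0.0239
gripper_force: 30.0
```

Emit:
arm_command --deltas '[[[0, 0, -0.1, 0, 0, 0], [0, 0, -0.1, 0, 0, 0], [0, 0, 0, 0, 0, 0]]]'

```text
t: 6.25
tool_pos: [0.6288, 0.1711, 0.0744]
orientation: [-0.413, 3.114, 0.0]
force: [-1.5, -1.4, 3.7]
opening: 0.0237
gripper_force: 30.0
```

Emit:
arm_command --deltas '[[[0, 0, -0.05, 0, 0, 0], [0, 0, 0, 0, 0, 0], [0, 0, 0, 0, 0, 0]]]'

```text
t: 6.5
tool_pos: [0.6289, 0.1711, 0.0743]
orientation: [-0.413, 3.114, 0.0]
force: [-4.2, 0.3, 6.6]
opening: 0.0241
gripper_force: 30.0
```

Run:
```python
from h import *
st()
```

```text
t 6.50 pos [628.9 171.1  74.3] yaw_y 105.10 tilt z [0.05 0.01] F [-4.2  0.3  6.6] M [-0.15  0.81  0.04] op 0.0241 q [ 0.19  0.37  1.48 -0.    1.29 -1.65]
```

Emit:
arm_command --deltas '[[[-0.03, -0.01, 0, 0, 0, 0], [-0.03, -0.01, 0, 0, 0, 0], [0, 0, 0, 0, 0, 0]]]'

```text
t: 6.75
tool_pos: [0.6286, 0.1711, 0.0743]
orientation: [-0.413, 3.113, 0.0]
force: [-0.4, 0.0, 5.1]
opening: 0.0238
gripper_force: 30.0
```

Emit:
arm_command --deltas '[[[-0.03, -0.01, 0, 0, 0, 0], [0, 0, 0, 0, 0, 0], [0, 0, 0, 0, 0, 0]]]'

```text
t: 7.0
tool_pos: [0.6286, 0.171, 0.0744]
orientation: [-0.412, 3.112, 0.0]
force: [-1.0, 1.1, 4.8]
opening: 0.024
gripper_force: 30.0
```

Emit:
arm_command --deltas '[[[-0.03, -0.01, 0, 0, 0, 0], [-0.03, -0.01, 0, 0, 0, 0], [0, 0, 0, 0, 0, 0]]]'

```text
t: 7.25
tool_pos: [0.6283, 0.1709, 0.0744]
orientation: [-0.412, 3.111, 0.001]
force: [1.7, 1.8, 4.9]
opening: 0.0242
gripper_force: 30.0
```

Run:
```python
from h import *
st()
b=eyes.read_camera("scene")
cv2.imwrite("pics/s3.png",cv2.resize(b[180:225,250:310],(800,600),interpolation=2))
```

```text
t 7.25 pos [628.3 170.9  74.4] yaw_y 105.10 tilt z [0.17 0.05] F [1.7 1.8 4.9] M [ 0.37 -0.44  0.02] op 0.0242 q [ 0.19  0.37  1.48  0.    1.29 -1.65]
```

View pics/s3.png

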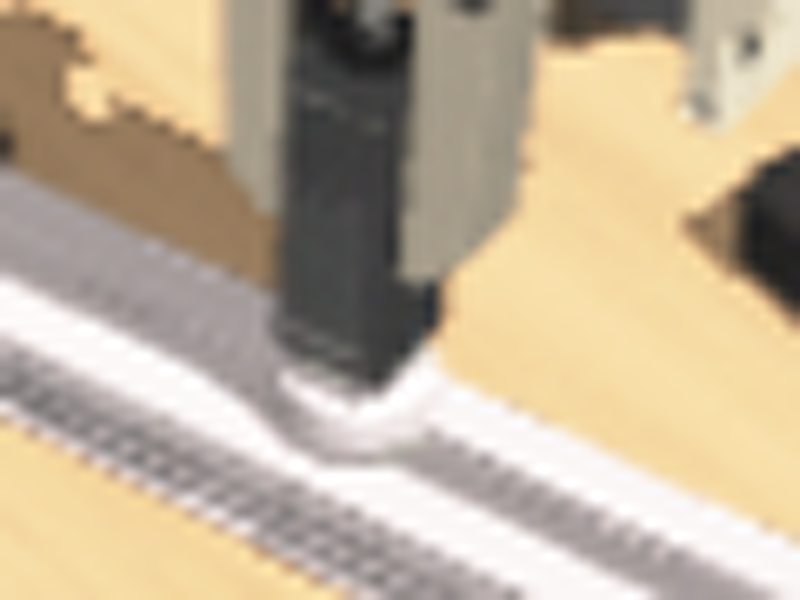

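The collar is now close above the rail, its lower rim at crop (350,462), so I check its height by projection.

Run:
```python
from h import *
a=np.linspace(0,2*np.pi,90)
for z in(.024,.027,.031,.034):
    p=np.array([proj("scene",[.6284+.015*np.cos(t),.171+.015*np.sin(t),z]) for t in a]);i=p[:,1].argmax();print("rim",z,(p[i]-[250,180])*13.33, "xrange",(p[:,0].min()-250)*13.33,(p[:,0].max()-250)*13.33)
for z in(.034,.041,.046): 
  for s in((-1,-1),(1,-1),(-1,1)):
    c,d=np.cos(np.radians(15.1)),np.sin(np.radians(15.1));q=np.array([c*s[0]-d*s[1],d*s[0]+c*s[1]])*.012
    print("col",z,s,(proj("scene",[.6284+q[0],.171+q[1],z])-[250,180])*13.33)
print("thread",[(proj("scene",[.6284,.171,z])-[250,180])*13.33 for z in(.119,.126)])
print("slot line near",[(proj("scene",[.6289-.27*(y-.171),y,.024])-[250,180])*13.33 for y in(.22,.171,.13)])
```

```text
rim 0.024 [354.04258851 470.75584141] xrange 272.2351526703228 431.19570674275417
rim 0.027 [354.71895227 459.06396546] xrange 272.726210048598 432.030518452234
rim 0.031 [355.62538956 443.39495267] xrange 273.3842643745902 433.14923129068796
rim 0.034 [356.30870715 431.5828703 ] xrange 273.88030646546395 433.9925194219922
col 0.034 (-1, -1) [371.81763261 438.21115821]
col 0.034 (1, -1) [442.550884   367.81090331]
col 0.034 (-1, 1) [264.81810149 385.81287605]
col 0.041 (-1, -1) [373.50638926 410.4382919 ]
col 0.041 (1, -1) [444.57121118 340.13911784]
col 0.041 (-1, 1) [265.94021546 358.10816913]
col 0.046 (-1, -1) [374.7233692  390.42414649]
col 0.046 (1, -1) [446.02692023 320.20072915]
col 0.046 (-1, 1) [266.74876547 338.14527614]
thread [array([374.13663783,  20.34597368]), array([375.9235634 , -11.10301488])]
slot line near [array([135.49272476, 308.29872619]), array([353.65913361, 414.74205768]), array([544.82978241, 508.01416519])]
```

Emit:
arm_command --deltas '[[[0.02, 0.01, 0, 0, 0, -0.7], [0, 0, 0, 0, 0, -0.7], [0, 0, 0, 0, 0, 0]]]'

```text
t: 7.55
tool_pos: [0.6284, 0.1709, 0.0743]
orientation: [-0.373, 3.117, 0.0]
force: [0.4, 0.4, 5.2]
opening: 0.0239
gripper_force: 30.0
```

Run:
```python
from h import *
st()
```

```text
t 7.55 pos [628.4 170.9  74.3] yaw_y 103.65 tilt z [0.16 0.03] F [0.4 0.4 5.2] M [ 0.17 -0.3   0.01] op 0.0239 q [ 0.19  0.37  1.48 -0.    1.29 -1.62]
```

Emit:
arm_command --deltas '[[[0, 0, 0, 0, 0, 1.4], [0, 0, 0, 0, 0, 1.4], [0, 0, 0, 0, 0, 0]]]'

```text
t: 7.8
tool_pos: [0.6284, 0.1711, 0.0744]
orientation: [-0.453, 3.106, 0.001]
force: [1.5, 0.9, 6.8]
opening: 0.0239
gripper_force: 30.0
```

Run:
```python
from h import *
st()
```

```text
t 7.80 pos [628.4 171.1  74.4] yaw_y 106.59 tilt z [0.15 0.05] F [1.5 0.9 6.8] M [ 0.34 -0.19 -0.05] op 0.0239 q [ 0.19  0.37  1.48  0.    1.29 -1.67]
```

Emit:
arm_command --deltas '[[[0, 0, 0.2, 0, 0, -0.7], [0, 0, 0.2, 0, 0, -0.7], [0, 0, 0, 0, 0, 0], [0, 0, 0, 0, 0, 0]]]'

```text
t: 8.13
tool_pos: [0.6268, 0.1705, 0.0767]
orientation: [0.412, -3.113, 0.0]
force: [1.0, 0.3, -0.6]
opening: 0.0236
gripper_force: 30.0
```

Run:
```python
from h import *
st()
```

```text
t 8.13 pos [626.8 170.5  76.7] yaw_y 105.08 tilt z [-0.05 -0.02] F [ 1.   0.3 -0.6] M [ 0.07 -0.14  0.  ] op 0.0236 q [ 0.19  0.37  1.48 -0.    1.3  -1.65]
```

Emit:
arm_command --deltas '[[[0, 0, -0.1, 0, 0, 0], [0, 0, -0.1, 0, 0, 0], [0, 0, -0.1, 0, 0, 0], [0, 0, 0, 0, 0, 0], [0, 0, 0, 0, 0, 0]]]'

```text
t: 8.55
tool_pos: [0.6275, 0.1707, 0.0745]
orientation: [-0.413, 3.114, -0.0]
force: [0.1, 0.5, 3.0]
opening: 0.0238
gripper_force: 30.0
```

Run:
```python
from h import *
st()
```

```text
t 8.55 pos [627.5 170.7  74.5] yaw_y 105.10 tilt z [0.03 0.  ] F [0.1 0.5 3. ] M [ 0.01 -0.04  0.01] op 0.0238 q [ 0.19  0.37  1.48 -0.    1.29 -1.65]
```

Run:
```python
from h import *
st();b=eyes.read_camera("scene");cv2.imwrite("pics/scene4.png",b)
T=cv2.resize(eyes.read_camera("top")[140:200,200:330],(650,300),interpolation=2)
P=[(cv2.imread("pics/scene0.png"),[.473,.174,.0656]),(cv2.imread("pics/scene1.png"),[.4744,.1744,.1477]),(b,[.6275,.1707,.0745])]
W=[]
for im,X in P:
    X=np.array(X);cp=np.round(proj("scene",X-[0,0,.04])).astype(int)
    y0,x0=cp[1]-22,cp[0]-13
    c=cv2.resize(im[y0:y0+45,x0:x0+26],None,fx=10,fy=10,interpolation=2)
    for dz,col in((-.0436,(0,0,255)),(-.0286,(0,255,0))):   # collar underside, column bottom if grip is 56.6
        yaw=np.radians(72.8 if X[0]<.5 else 105.1)
        if dz==-.0436: pts=[X+[.015*np.cos(t),.015*np.sin(t),dz] for t in np.linspace(0,6.28,40)]
        else: pts=[X+[.01697*np.cos(yaw+t),.01697*np.sin(yaw+t),dz] for t in np.pi/4+np.arange(4)*np.pi/2]
        q=np.array([((proj("scene",p)-[x0,y0])+.5)*10 for p in pts]).astype(np.int32)
        cv2.polylines(c,[q],True,col,1)
    W.append(c)
cv2.imwrite("pics/cmp.png",np.hstack(W))
print(np.hstack(W).shape)
```

```text
t 8.55 pos [627.5 170.7  74.5] yaw_y 105.10 tilt z [0.03 0.  ] F [0.1 0.5 3. ] M [ 0.01 -0.04  0.01] op 0.0238 q [ 0.19  0.37  1.48 -0.    1.29 -1.65]
(450, 780, 3)
```

View pics/cmp.png

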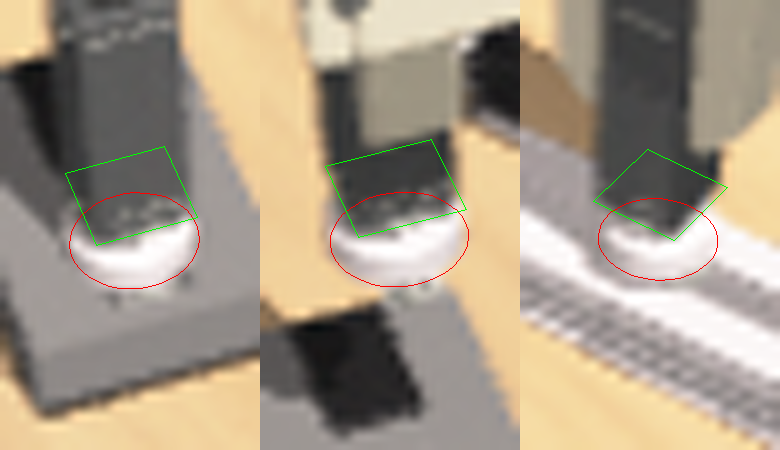

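Emit:
arm_command --deltas '[[[0, 0, 0.15, 0, 0, 0], [0.08, 0.02, 0, 0, 0, 0], [0, 0, 0, 0, 0, 0], [0, 0, 0, 0, 0, 0]]]'

```text
t: 8.98
tool_pos: [0.6276, 0.1708, 0.075]
orientation: [0.413, -3.113, 0.0]
force: [0.1, -0.0, -1.9]
opening: 0.0239
gripper_force: 30.0
```

Emit:
arm_command --deltas '[[[0, 0, -0.1, 0, 0, 0], [0, 0, -0.1, 0, 0, 0], [0, 0, -0.05, 0, 0, 0], [0, 0, 0, 0, 0, 0], [0, 0, 0, 0, 0, 0]]]'

```text
t: 9.4
tool_pos: [0.6279, 0.1708, 0.0744]
orientation: [0.413, -3.114, 0.0]
force: [-5.2, -0.9, 8.7]
opening: 0.0238
gripper_force: 30.0
```

Run:
```python
from h import *
st()
```

```text
t 9.40 pos [627.9 170.8  74.4] yaw_y 105.10 tilt z [-0.01 -0.01] F [-5.2 -0.9  8.7] M [-0.17  1.11  0.02] op 0.0238 q [ 0.19  0.37  1.48 -0.    1.29 -1.65]
```

Emit:
arm_command --deltas '[[[0, 0, 0.06, 0, 0, 0], [-0.05, -0.01, 0, 0, 0, 0], [-0.05, -0.02, 0, 0, 0, 0], [-0.05, -0.01, 0, 0, 0, 0], [0, 0, 0, 0, 0, 0]]]'

```text
t: 9.82
tool_pos: [0.6275, 0.1707, 0.0745]
orientation: [-0.412, 3.112, 0.0]
force: [2.4, 0.7, 5.8]
opening: 0.0237
gripper_force: 30.0
```

Emit:
arm_command --deltas '[[[-0.05, -0.01, 0, 0, 0, 0], [-0.05, -0.02, 0, 0, 0, 0], [0, 0, 0, 0, 0, 0]]]'

```text
t: 10.07
tool_pos: [0.627, 0.1705, 0.0746]
orientation: [-0.412, 3.111, 0.001]
force: [5.3, 2.3, 2.7]
opening: 0.0238
gripper_force: 30.0
```

Run:
```python
from h import *
st()
```

```text
t 10.07 pos [627.  170.5  74.6] yaw_y 105.09 tilt z [0.2  0.05] F [5.3 2.3 2.7] M [ 0.55 -1.32  0.03] op 0.0238 q [ 0.19  0.36  1.49  0.    1.29 -1.65]
```

Emit:
arm_command --deltas '[[[0, 0, 0.1, 0, 0, 0], [0, 0, 0, 0, 0, 0], [0, 0, 0, 0, 0, 0], [0, 0, 0, 0, 0, 0]]]'

```text
t: 10.4
tool_pos: [0.6265, 0.1704, 0.0746]
orientation: [-0.412, 3.112, 0.0]
force: [6.3, 1.8, -1.1]
opening: 0.0238
gripper_force: 30.0
```

Run:
```python
from h import *
st()
```

```text
t 10.40 pos [626.5 170.4  74.6] yaw_y 105.10 tilt z [0.12 0.03] F [ 6.3  1.8 -1.1] M [ 0.57 -1.5   0.04] op 0.0238 q [ 0.19  0.36  1.49  0.    1.29 -1.65]
```

Emit:
arm_command --deltas '[[[0.1, 0.02, 0, 0, 0, 0], [0.1, 0.03, 0, 0, 0, 0], [0.1, 0.02, 0, 0, 0, 0], [0.1, 0.03, 0, 0, 0, 0], [0, 0, 0, 0, 0, 0], [0, 0, 0, 0, 0, 0]]]'

```text
t: 10.9
tool_pos: [0.6278, 0.1707, 0.0744]
orientation: [0.412, -3.11, 0.001]
force: [-4.9, -1.0, 9.1]
opening: 0.0244
gripper_force: 30.0
```

Run:
```python
from h import *
st()
```

```text
t 10.90 pos [627.8 170.7  74.4] yaw_y 105.10 tilt z [-0.24 -0.06] F [-4.9 -1.   9.1] M [-0.18  1.32 -0.  ] op 0.0244 q [ 0.19  0.37  1.47 -0.    1.3  -1.65]
```

Emit:
arm_command --deltas '[[[-0.15, -0.04, 0.3, 0, 0, 0], [0, 0, 0.4, 0, 0, 0], [0, 0, 0.3, 0, 0, 0], [0, 0, 0, 0, 0, 0], [0, 0, 0, 0, 0, 0], [0, 0, 0, 0, 0, 0]]]'

```text
t: 11.4
tool_pos: [0.6278, 0.1707, 0.0844]
orientation: [0.413, -3.114, 0.0]
force: [0.8, -0.3, -0.9]
opening: 0.0239
gripper_force: 30.0
```

Run:
```python
from h import *
st()
b=eyes.read_camera("scene")
cv2.imwrite("pics/s5.png",cv2.resize(b[165:240,220:320],(800,600),interpolation=2))
```

```text
t 11.40 pos [627.8 170.7  84.4] yaw_y 105.10 tilt z [-0.04 -0.01] F [ 0.8 -0.3 -0.9] M [0.07 0.   0.02] op 0.0239 q [ 0.19  0.36  1.47 -0.    1.31 -1.65]
```

View pics/s5.png

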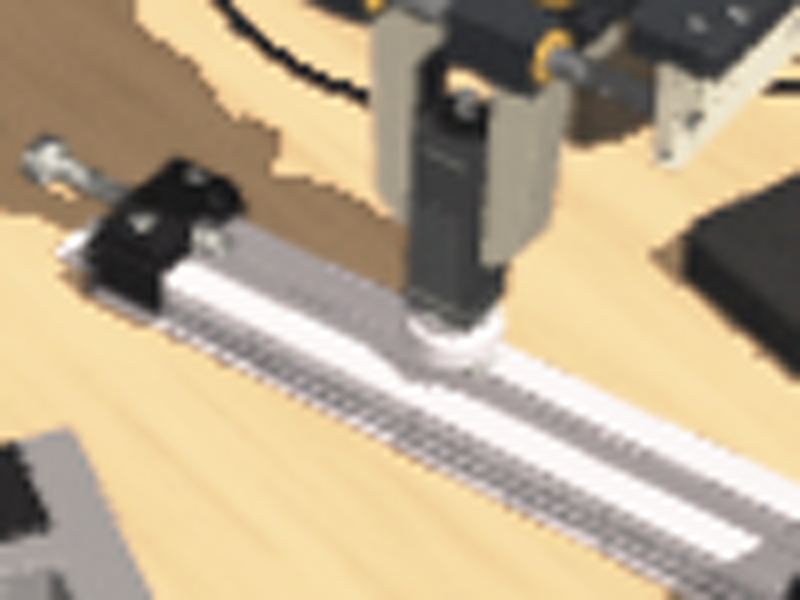

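The post is clear of the slot again, with the collar at crop (455,345) and the slot clean on both sides. The lateral limits found put the slot's centre near x = 627.2 at this y, yet something stopped the foot 6 mm in. I'll try about 30 mm further from the stop.

Emit:
arm_command --deltas '[[[0.24, -1.0, 0, 0, 0, 0], [0.24, -1.0, 0, 0, 0, 0], [0.24, -0.9, 0, 0, 0, 0], [0, 0, 0, 0, 0, 0], [0, 0, -0.3, 0, 0, 0], [0, 0, -0.3, 0, 0, 0], [0, 0, -0.1, 0, 0, 0], [0, 0, -0.1, 0, 0, 0], [0, 0, 0, 0, 0, 0], [0, 0, 0, 0, 0, 0]]]'

```text
t: 12.28
tool_pos: [0.6351, 0.1421, 0.0767]
orientation: [0.413, -3.114, -0.0]
force: [-0.0, 0.3, -2.0]
opening: 0.0239
gripper_force: 30.0
```

Emit:
arm_command --deltas '[[[0, 0, -0.1, 0, 0, 0], [0, 0, -0.1, 0, 0, 0], [0, 0, -0.1, 0, 0, 0], [0, 0, 0, 0, 0, 0], [0, 0, 0, 0, 0, 0]]]'

```text
t: 12.7
tool_pos: [0.6354, 0.1419, 0.0745]
orientation: [-0.413, 3.114, 0.0]
force: [-3.1, -0.3, 4.3]
opening: 0.0237
gripper_force: 30.0
```

Run:
```python
from h import *
st()
```

```text
t 12.70 pos [635.4 141.9  74.5] yaw_y 105.10 tilt z [0.03 0.01] F [-3.1 -0.3  4.3] M [0.15 0.62 0.02] op 0.0237 q [ 0.14  0.37  1.48  0.    1.29 -1.69]
```

Run:
```python
from h import *
np.set_printoptions(precision=4,suppress=True)
def blob(im,x,y,r=3):
    g=im[y-r:y+r+1,x-r:x+r+1].astype(float).sum(2);g=np.clip(g-np.percentile(g,60),0,None)
    yy,xx=np.mgrid[y-r:y+r+1,x-r:x+r+1];return (g*xx).sum()/g.sum(),(g*yy).sum()/g.sum()
T=cv2.imread("pics/top0.png");S=cv2.imread("pics/scene0.png")
for a,b in(((165,168),(247,60)),((180,228),(212,90))):
    pa=np.round(tc(*a)).astype(int);pb=np.round(sc(*b)).astype(int)
    print("stop screw",tri(blob(T,*pa,2),blob(S,*pb,2)),tri(tc(*a),sc(*b)))
h=cv2.cvtColor(S,cv2.COLOR_BGR2HSV);m=(h[...,2]>215)&(h[...,1]<40)
for z in(.024,.031): print("scene slot mid",z,ray("scene",(280,211.5),z),"top",ray("top",(265,172),z))
# rail far end corners & block cover/wall: rail side bottom edge
print("rail far-right corner",tri(tc(660,32),sc(658,268)),"thread0",tri(tc(405,469),sc(143,180)))
print("scene cam",-KRt("scene")[1].T@KRt("scene")[2])
```

```text
stop screw [0.6143 0.2844 0.0414] [0.6136 0.2849 0.0388]
stop screw [0.5858 0.2773 0.0382] [0.5854 0.2776 0.0374]
scene slot mid 0.024 [0.6348 0.1645 0.024 ] top [0.6196 0.1736 0.024 ]
scene slot mid 0.031 [0.6296 0.1591 0.031 ] top [0.6184 0.1737 0.031 ]
rail far-right corner [0.6821 0.0508 0.0256] thread0 [0.4733 0.173  0.1139]
scene cam [ 0.1731 -0.3114  0.6396]
```

Emit:
arm_command --deltas '[[[0, 0, 0.3, 0, 0, 0], [0.1, 0.03, 0, 0, 0, 0], [0.1, 0.03, 0, 0, 0, 0], [0, 0, 0, 0, 0, 0], [0, 0, -0.1, 0, 0, 0], [0, 0, -0.1, 0, 0, 0], [0, 0, -0.1, 0, 0, 0], [0, 0, 0, 0, 0, 0], [0, 0, 0, 0, 0, 0]]]'

```text
t: 13.45
tool_pos: [0.6371, 0.1423, 0.0735]
orientation: [0.413, -3.114, -0.0]
force: [0.7, -0.2, -2.4]
opening: 0.0236
gripper_force: 30.0
```

Run:
```python
from h import *
st()
```

```text
t 13.45 pos [637.1 142.3  73.5] yaw_y 105.10 tilt z [-0.01 -0.  ] F [ 0.7 -0.2 -2.4] M [ 0.08 -0.07 -0.  ] op 0.0236 q [ 0.14  0.38  1.47  0.    1.29 -1.69]
```

Emit:
arm_command --deltas '[[[0, 0, -0.1, 0, 0, 0], [0, 0, -0.1, 0, 0, 0], [0, 0, -0.1, 0, 0, 0], [0, 0, -0.1, 0, 0, 0], [0, 0, 0, 0, 0, 0], [0, 0, 0, 0, 0, 0]]]'

```text
t: 13.95
tool_pos: [0.6372, 0.1424, 0.0696]
orientation: [0.413, -3.114, -0.0]
force: [0.5, 0.0, -3.0]
opening: 0.0237
gripper_force: 30.0
```

Emit:
arm_command --deltas '[[[0, 0, -0.1, 0, 0, 0], [0, 0, -0.1, 0, 0, 0], [0, 0, 0, 0, 0, 0], [0, 0, 0, 0, 0, 0]]]'

```text
t: 14.28
tool_pos: [0.6372, 0.1423, 0.0677]
orientation: [0.413, -3.114, 0.0]
force: [-0.2, 0.4, -3.4]
opening: 0.0237
gripper_force: 30.0
```

Run:
```python
from h import *
st()
```

```text
t 14.28 pos [637.2 142.3  67.7] yaw_y 105.10 tilt z [-0.01 -0.  ] F [-0.2  0.4 -3.4] M [ 0.08 -0.05  0.02] op 0.0237 q [ 0.14  0.38  1.48 -0.    1.28 -1.69]
```

Emit:
arm_command --deltas '[[[0, 0, -0.05, 0, 0, 0], [0, 0, -0.05, 0, 0, 0], [0, 0, 0, 0, 0, 0], [0, 0, 0, 0, 0, 0]]]'

```text
t: 14.62
tool_pos: [0.6373, 0.1424, 0.0671]
orientation: [-0.413, 3.114, 0.0]
force: [-1.5, 0.3, 3.0]
opening: 0.0235
gripper_force: 30.0
```

Emit:
arm_command --deltas '[[[0.05, 0.01, 0, 0, 0, 0], [0.05, 0.02, 0, 0, 0, 0], [0.05, 0.01, 0, 0, 0, 0], [0, 0, 0, 0, 0, 0], [0, 0, 0, 0, 0, 0]]]'

```text
t: 15.03
tool_pos: [0.6386, 0.1427, 0.0666]
orientation: [0.413, -3.114, 0.0]
force: [-4.0, -0.9, 2.6]
opening: 0.0236
gripper_force: 30.0
```

Emit:
arm_command --deltas '[[[-0.1, -0.02, 0, 0, 0, 0], [-0.1, -0.03, 0, 0, 0, 0], [-0.1, -0.03, 0, 0, 0, 0], [0, 0, 0, 0, 0, 0], [0, 0, 0, 0, 0, 0]]]'

```text
t: 15.45
tool_pos: [0.6369, 0.1422, 0.0676]
orientation: [-0.412, 3.112, 0.0]
force: [5.0, 0.6, 3.3]
opening: 0.024
gripper_force: 30.0
```

Emit:
arm_command --deltas '[[[0.17, 0.04, 0, 0, 0, 0], [0, 0, 0, 0, 0, 0], [-0.1, 0.39, 0, 0, 0, 0], [-0.11, 0.39, 0, 0, 0, 0], [-0.1, 0.39, 0, 0, 0, 0], [-0.11, 0.39, 0, 0, 0, 0], [-0.1, 0.39, 0, 0, 0, 0], [-0.11, 0.39, 0, 0, 0, 0], [-0.1, 0.39, 0, 0, 0, 0], [-0.11, 0.39, 0, 0, 0, 0], [0, 0, 0, 0, 0, 0], [0, 0, 0, 0, 0, 0]]]'

```text
t: 16.45
tool_pos: [0.6287, 0.1746, 0.0667]
orientation: [0.414, -3.114, -0.002]
force: [0.3, 1.1, 3.5]
opening: 0.0239
gripper_force: 30.0
```

Run:
```python
from h import *
st()
```

```text
t 16.45 pos [628.7 174.6  66.7] yaw_y 105.13 tilt z [-0.03  0.07] F [0.3 1.1 3.5] M [ 0.42  0.16 -0.08] op 0.0239 q [ 0.19  0.38  1.48  0.    1.28 -1.64]
```

Emit:
arm_command --deltas '[[[-0.1, 0.39, 0, 0, 0, 0], [-0.11, 0.39, 0, 0, 0, 0], [-0.1, 0.39, 0, 0, 0, 0], [-0.11, 0.39, 0, 0, 0, 0], [-0.1, 0.39, 0, 0, 0, 0], [-0.11, 0.39, 0, 0, 0, 0], [-0.1, 0.39, 0, 0, 0, 0], [-0.11, 0.39, 0, 0, 0, 0], [-0.1, 0.39, 0, 0, 0, 0], [-0.1, 0.39, 0, 0, 0, 0], [0, 0, 0, 0, 0, 0], [0, 0, 0, 0, 0, 0]]]'

```text
t: 17.45
tool_pos: [0.6183, 0.2136, 0.0667]
orientation: [0.413, -3.114, -0.002]
force: [-1.1, 2.1, 3.2]
opening: 0.0237
gripper_force: 30.0
```

Run:
```python
from h import *
st()
u=np.array([-.2608,.9654]);p=monitor.read_state()['tool_pos'][:2]
for t in([.6059,.2554],[.6066,.2586]): print("to tip along rail",(np.array(t)-p)@u*1e3)
```

```text
t 17.45 pos [618.3 213.6  66.7] yaw_y 105.12 tilt z [-0.02  0.07] F [-1.1  2.1  3.2] M [ 0.37  0.16 -0.03] op 0.0237 q [ 0.25  0.39  1.47  0.    1.28 -1.58]
to tip along rail 43.626552360905386
to tip along rail 46.53327236090536
```

Emit:
arm_command --deltas '[[[-0.07, 0.24, 0, 0, 0, 0], [-0.06, 0.24, 0, 0, 0, 0], [-0.07, 0.24, 0, 0, 0, 0], [-0.06, 0.24, 0, 0, 0, 0], [-0.07, 0.24, 0, 0, 0, 0], [-0.06, 0.24, 0, 0, 0, 0], [-0.07, 0.24, 0, 0, 0, 0], [-0.06, 0.24, 0, 0, 0, 0], [0, 0, 0, 0, 0, 0], [0, 0, 0, 0, 0, 0]]]'

```text
t: 18.28
tool_pos: [0.6132, 0.2324, 0.0667]
orientation: [0.413, -3.114, -0.001]
force: [0.4, -0.8, 3.4]
opening: 0.0238
gripper_force: 30.0
```

Emit:
arm_command --deltas '[[[-0.02, 0.08, 0, 0, 0, 0], [-0.02, 0.08, 0, 0, 0, 0], [-0.02, 0.08, 0, 0, 0, 0], [0, 0, 0, 0, 0, 0], [0, 0, 0, 0, 0, 0]]]'

```text
t: 18.7
tool_pos: [0.6128, 0.2341, 0.0667]
orientation: [0.413, -3.114, 0.0]
force: [0.6, -2.0, 3.1]
opening: 0.0237
gripper_force: 30.0
```

Emit:
arm_command --deltas '[[[-0.02, 0.08, 0, 0, 0, 0], [-0.02, 0.08, 0, 0, 0, 0], [0, 0, 0, 0, 0, 0], [0, 0, 0, 0, 0, 0]]]'

```text
t: 19.03
tool_pos: [0.6124, 0.2359, 0.0668]
orientation: [-0.413, 3.114, 0.0]
force: [1.4, -2.6, 3.4]
opening: 0.024
gripper_force: 30.0
```

Emit:
arm_command --deltas '[[[-0.02, 0.06, 0, 0, 0, 0], [-0.02, 0.06, 0, 0, 0, 0], [0, 0, 0, 0, 0, 0], [0, 0, 0, 0, 0, 0]]]'

```text
t: 19.37
tool_pos: [0.6121, 0.2371, 0.0668]
orientation: [-0.413, 3.114, 0.0]
force: [-0.1, -3.2, 4.6]
opening: 0.0239
gripper_force: 30.0
```

Emit:
arm_command --deltas '[[[-0.02, 0.06, 0, 0, 0, 0], [-0.01, 0.06, 0, 0, 0, 0], [0, 0, 0, 0, 0, 0], [0, 0, 0, 0, 0, 0]]]'

```text
t: 19.7
tool_pos: [0.6117, 0.2383, 0.0667]
orientation: [-0.413, 3.114, 0.0]
force: [0.8, -3.0, 4.0]
opening: 0.024
gripper_force: 30.0
```

Emit:
arm_command --deltas '[[[-0.02, 0.06, 0, 0, 0, 0], [-0.01, 0.04, 0, 0, 0, 0], [0, 0, 0, 0, 0, 0], [0, 0, 0, 0, 0, 0]]]'

```text
t: 20.03
tool_pos: [0.6114, 0.2392, 0.0667]
orientation: [0.413, -3.114, -0.0]
force: [0.4, -3.0, 4.1]
opening: 0.0241
gripper_force: 30.0
```

Emit:
arm_command --deltas '[[[-0.02, 0.06, 0, 0, 0, 0], [-0.01, 0.04, 0, 0, 0, 0], [0, 0, 0, 0, 0, 0], [0, 0, 0, 0, 0, 0]]]'

```text
t: 20.37
tool_pos: [0.6111, 0.2403, 0.0667]
orientation: [-0.413, 3.114, 0.0]
force: [1.2, -2.5, 3.8]
opening: 0.024
gripper_force: 30.0
```

Emit:
arm_command --deltas '[[[-0.02, 0.06, 0, 0, 0, 0], [-0.01, 0.04, 0, 0, 0, 0], [0, 0, 0, 0, 0, 0], [0, 0, 0, 0, 0, 0]]]'

```text
t: 20.7
tool_pos: [0.6108, 0.2412, 0.0668]
orientation: [-0.413, 3.114, 0.0]
force: [0.8, -2.9, 4.0]
opening: 0.0237
gripper_force: 30.0
```

Emit:
arm_command --deltas '[[[-0.01, 0.05, 0, 0, 0, 0], [-0.01, 0.05, 0, 0, 0, 0], [0, 0, 0, 0, 0, 0], [0, 0, 0, 0, 0, 0]]]'

```text
t: 21.03
tool_pos: [0.6105, 0.2422, 0.0667]
orientation: [0.413, -3.114, -0.0]
force: [-0.1, -2.5, 3.8]
opening: 0.0234
gripper_force: 30.0
```

Emit:
arm_command --deltas '[[[-0.01, 0.05, 0, 0, 0, 0], [-0.02, 0.05, 0, 0, 0, 0], [0, 0, 0, 0, 0, 0], [0, 0, 0, 0, 0, 0]]]'

```text
t: 21.37
tool_pos: [0.6104, 0.243, 0.0668]
orientation: [-0.413, 3.114, -0.0]
force: [0.9, -3.6, 2.8]
opening: 0.0241
gripper_force: 30.0
```

Emit:
arm_command --deltas '[[[-0.01, 0.04, 0, 0, 0, 0], [-0.01, 0.04, 0, 0, 0, 0], [0, 0, 0, 0, 0, 0], [0, 0, 0, 0, 0, 0]]]'

```text
t: 21.7
tool_pos: [0.6103, 0.2432, 0.0667]
orientation: [-0.412, 3.114, -0.002]
force: [1.4, -6.3, 3.4]
opening: 0.0239
gripper_force: 30.0
```

Emit:
arm_command --deltas '[[[0.01, -0.04, -0.05, 0, 0, 0], [0, 0, -0.1, 0, 0, 0], [0, 0, -0.1, 0, 0, 0], [0, 0, 0, 0, 0, 0], [0, 0, 0, 0, 0, 0]]]'

```text
t: 22.12
tool_pos: [0.6104, 0.2431, 0.0645]
orientation: [-0.412, 3.114, -0.001]
force: [0.3, -5.4, 5.7]
opening: 0.0241
gripper_force: 30.0
```

Run:
```python
from h import *
st()
```

```text
t 22.12 pos [610.4 243.1  64.5] yaw_y 105.09 tilt z [ 0.01 -0.03] F [ 0.3 -5.4  5.7] M [-1.23  0.01  0.02] op 0.0241 q [ 0.3   0.4   1.46 -0.    1.28 -1.53]
```

Emit:
arm_command --deltas '[[[0, -0.02, 0, 0, 0, -4], [0, 0, 0, 0, 0, -6], [0, 0, 0, 0, 0, -6], [0, 0, 0, 0, 0, -6], [0, 0, 0, 0, 0, 0]]]'

```text
t: 22.53
tool_pos: [0.6098, 0.2428, 0.0642]
orientation: [-0.2, -3.134, 0.001]
force: [-0.7, -6.0, 6.1]
opening: 0.0239
gripper_force: 30.0
```

Run:
```python
from h import *
st()
```

```text
t 22.53 pos [609.8 242.8  64.2] yaw_y 82.70 tilt z [-0.06 -0.05] F [-0.7 -6.   6.1] M [-1.22  0.22  0.03] op 0.0239 q [ 0.3   0.4   1.47 -0.    1.28 -1.14]
```

Emit:
arm_command --deltas '[[[0, -0.03, 0, 0, 0, -6], [0, 0, 0, 0, 0, -6], [0, 0, 0, 0, 0, -6], [0, 0, 0, 0, 0, -6], [0, 0, 0, 0, 0, 0]]]'

```text
t: 22.95
tool_pos: [0.6097, 0.2427, 0.0642]
orientation: [-0.847, -3.024, 0.002]
force: [-1.0, -4.4, 6.5]
opening: 0.0238
gripper_force: 30.0
```

Run:
```python
from h import *
st()
```

```text
t 22.95 pos [609.7 242.7  64.2] yaw_y 58.70 tilt z [-0.08 -0.04] F [-1.  -4.4  6.5] M [-1.18  0.34 -0.05] op 0.0238 q [ 0.3   0.39  1.47 -0.    1.28 -0.72]
```

Emit:
arm_command --deltas '[[[0, 0, 0, 0, 0, -6], [0, 0, 0, 0, 0, -6], [0, 0, 0, 0, 0, -6], [0, 0, 0, 0, 0, -6], [0, 0, 0, 0, 0, 0]]]'

```text
t: 23.37
tool_pos: [0.6097, 0.2426, 0.0642]
orientation: [-1.458, -2.782, 0.002]
force: [-0.4, -5.6, 6.3]
opening: 0.0242
gripper_force: 30.0
```

Run:
```python
from h import *
st()
```

```text
t 23.37 pos [609.7 242.6  64.2] yaw_y 34.70 tilt z [-0.07 -0.04] F [-0.4 -5.6  6.3] M [-1.2   0.22 -0.1 ] op 0.0242 q [ 0.3   0.39  1.47 -0.    1.28 -0.3 ]
```

Emit:
arm_command --deltas '[[[0, 0, 0, 0, 0, -6], [0, 0, 0, 0, 0, -6], [0, 0, 0, 0, 0, -5], [0, 0, 0, 0, 0, -2], [0, 0, 0, 0, 0, -1], [0, 0, 0, 0, 0, 0], [0, 0, 0, 0, 0, 0]]]'

```text
t: 23.95
tool_pos: [0.61, 0.2427, 0.0643]
orientation: [-1.91, -2.494, 0.001]
force: [-1.2, -5.5, 5.4]
opening: 0.0237
gripper_force: 30.0
```

Run:
```python
from h import *
st()
```

```text
t 23.95 pos [610.  242.7  64.3] yaw_y 15.09 tilt z [-0.04 -0.04] F [-1.2 -5.5  5.4] M [-1.24  0.25  0.04] op 0.0237 q [ 0.3   0.39  1.47 -0.    1.28  0.04]
```

Emit:
arm_command --deltas '[[[0, 0, 0.05, 0, 0, 0], [0, 0, 0.05, 0, 0, 0], [0, 0, 0.04, 0, 0, 0], [0, 0, 0, 0, 0, 0], [0, 0, 0, 0, 0, 0]]]'

```text
t: 24.37
tool_pos: [0.61, 0.2427, 0.0655]
orientation: [-1.91, -2.494, 0.001]
force: [-0.2, -6.1, 5.1]
opening: 0.0239
gripper_force: 30.0
```

Run:
```python
from h import *
st()
```

```text
t 24.37 pos [610.  242.7  65.5] yaw_y 15.09 tilt z [-0.04 -0.03] F [-0.2 -6.1  5.1] M [-1.19  0.14  0.03] op 0.0239 q [ 0.3   0.39  1.46 -0.    1.28  0.04]
```

Emit:
arm_command --deltas '[[[0, 0, 0.05, 0, 0, 0], [0, 0, 0.05, 0, 0, 0], [0, 0, 0.03, 0, 0, 0], [0, 0, 0, 0, 0, 0], [0, 0, 0, 0, 0, 0]]]'

```text
t: 24.78
tool_pos: [0.6099, 0.2426, 0.0656]
orientation: [-1.91, -2.494, 0.002]
force: [3.1, -3.8, -2.9]
opening: 0.0235
gripper_force: 30.0
```

Emit:
arm_command --deltas '[[[0, -0.03, 0, 0, 0, 0], [0, -0.03, 0, 0, 0, 0], [0, 0, 0, 0, 0, 0], [0, 0, 0, 0, 0, 0]]]'

```text
t: 25.12
tool_pos: [0.6099, 0.2425, 0.0657]
orientation: [-1.91, -2.494, 0.001]
force: [5.1, -0.8, -7.3]
opening: 0.0239
gripper_force: 30.0
```

Run:
```python
from h import *
st()
```

```text
t 25.12 pos [609.9 242.5  65.7] yaw_y 15.10 tilt z [-0.04  0.01] F [ 5.1 -0.8 -7.3] M [-0.29 -1.15  0.04] op 0.0239 q [0.3  0.39 1.47 0.   1.28 0.04]
```

Emit:
arm_command --deltas '[[[0.05, 0, -0.05, 0, 0, 0], [0.04, 0, -0.05, 0, 0, 0], [0, 0, 0, 0, 0, 0], [0, 0, 0, 0, 0, 0]]]'

```text
t: 25.45
tool_pos: [0.6101, 0.2425, 0.0656]
orientation: [-1.909, -2.493, 0.002]
force: [-4.9, -3.0, 0.7]
opening: 0.0235
gripper_force: 30.0
```

Run:
```python
from h import *
st()
```

```text
t 25.45 pos [610.1 242.5  65.6] yaw_y 15.11 tilt z [-0.12 -0.01] F [-4.9 -3.   0.7] M [-0.52  0.88  0.03] op 0.0235 q [0.3  0.39 1.46 0.   1.29 0.04]
```

Emit:
arm_command --deltas '[[[-0.05, 0, 0.02, 0, 0, 0], [0, 0, 0, 0, 0, 0], [0, 0, 0, 0, 0, 0]]]'

```text
t: 25.7
tool_pos: [0.6101, 0.2425, 0.0656]
orientation: [-1.91, -2.493, 0.001]
force: [-3.1, -2.0, -3.9]
opening: 0.0241
gripper_force: 30.0
```

Emit:
arm_command --deltas '[[[0, 0, 0, 0, 0, 0], [0, 0, 0, 0, 0, 0], [0, 0, 0, 0, 0, 0], [0, 0, 0, 0, 0, 0], [0, 0, 0, 0, 0, 0], [0, 0, 0, 0, 0, 0], [0, 0, 0, 0, 0, 0], [0, 0, 0, 0, 0, 0], [0, 0, 0, 0, 0, 0]]]' --gripper 1

```text
t: 26.45
tool_pos: [0.6107, 0.2425, 0.0661]
orientation: [1.91, 2.494, 0.0]
force: [0.7, -1.4, 0.9]
opening: 0.0792
gripper_force: 0.0
```

Emit:
arm_command --deltas '[[[0, 0, 1, 0, 0, 0], [0, 0, 2, 0, 0, 0], [0, 0, 2, 0, 0, 0], [0, 0, 2, 0, 0, 0], [0, 0, 2, 0, 0, 0], [-2, -1, 2, 0, 0, 0], [-3, -1, 0, 0, 0, 0], [-3, -1, 0, 0, 0, 0], [-3, -1, 0, 0, 0, 0], [-3, -1, 0, 0, 0, 0], [-3, 0, 0, 0, 0, 0], [0, 0, 0, 0, 0, 0]]]'

```text
t: 27.45
tool_pos: [0.4361, 0.192, 0.1759]
orientation: [-1.909, -2.493, 0.003]
force: [-0.8, -0.6, -0.1]
opening: 0.0933
gripper_force: 0.0
```

Run:
```python
from h import *
st()
a=eyes.read_camera("scene")[140:230,195:315];b=eyes.read_camera("top")[135:225,190:310]
cv2.imwrite("pics/end.png",np.hstack([cv2.resize(a,(400,300),interpolation=2),cv2.resize(b,(400,300),interpolation=2)]))
```

```text
t 27.45 pos [436.1 192.  175.9] yaw_y 15.12 tilt z [-0.15 -0.01] F [-0.8 -0.6 -0.1] M [-0.09  0.08  0.03] op 0.0933 q [ 0.31 -0.18  1.87  0.    1.45  0.04]
```

View pics/end.png

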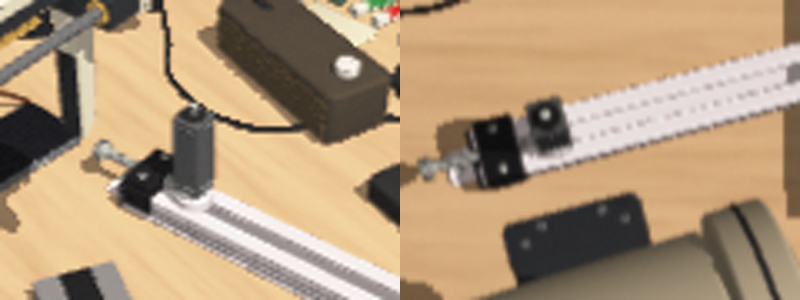

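The post stands upright in the rail with its collar up against the screw (scene half at (193,195), top half at (547,125)). The gripper is clear of it, so I hand in.

```bash
python3 -c "
from plant import ticket
print(ticket.close_job())"
```

```text
the job is handed in; nothing more can be done
None
```

I handed the job in with the camera post standing upright in the rail, turned a quarter turn clockwise, clamped, and its collar against the stop screw; no verdict came back, and the foot first caught on the slot's edge until I moved it about 2 mm sideways.

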